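# Dot-punch the hole centre on an adapter plate

## Robot

A 6-joint arm with a two-finger parallel gripper is mounted at the origin on the work surface. World frame = base frame: x ahead of the robot, y to its left, z up, the work surface at z = 0. Lengths are in m, angles in rad, forces in N, time in s.
With the tool pointing down it reaches from about 0.325 to 0.9 m from the base axis. Payload 6.1 kg.
Tool frame: the origin (TCP) lies on the centre line of the jaws, within the pads' length; the fingertips stand 8 mm ahead of it and the grasp point (between the pads) lies 11 mm behind it; z points along the fingers, y is the line along which they close (so a half turn about z gives the same grasp; the last joint's range is limited). The gripper opens to 85 mm and grips with 20 to 120 N. Pads are 22 mm wide; open, the fingers measure 114 mm over their backs; the gripper's body (76 mm by 85 mm) begins 54 mm behind the grasp point. The pads swing forward as they close: fully open they stand 13 mm farther back than shut.
Start: joints at [-1.25, 0.22, 1.526, -0, 1.395, -0.126], TCP at [0.27, -0.564, 0.239] pointing down, gripper open.
Joint ranges: [-2.98, 2.98], [-0.91, 2.08], [0.09, 2.57], [-1.24, 4.39], [0.2, 2.65], [-2.68, 2.68]. Speed limits (rad/s): [2.57, 2.57, 3.01, 3.14, 3.14, 3.14].

## Interface

Orientations are given as [roll, pitch, yaw] about the fixed x, y, z axes, in that order (R = Rz(yaw) Ry(pitch) Rx(roll)).
In Python, from rig import ctrl gives the robot as it stands.
- The arm moves only by the tool apply_moves, never from a script. Its argument "targets" is a list of rows, each a list of 3 entries, a list of its own where there are three numbers: the gripper command: -1 is shut, 1 is fully open, values between are in proportion, then the shift along the tool's x, y, z in m, then the turn about the tool's z in degrees. A call has 1 to 5 rows; each row shifts and turns the commanded pose from where the row before left it, along the tool's axes as they then stand; what a row does not reach is not made up. A row lasts 1/10 s, in which the tool goes at most 50 mm and 8.59 degrees, less where a joint would pass 70% of its speed; a pose out of reach is approached as far as the arm can. A call is refused whole if a number of a shift passes 0.05 or a number of a turn 8.59, either way. A call with a gripper value outside its range is refused whole. The fingers move at their own pace and stop on an object; the grip force is fixed at half the most. Time passes only in rows, so rows that do not move let the fingers close. It gives the time, the measured TCP pose, the force, the opening and the grip force at its end, in the units of the state.
- ctrl.state(): the state, without advancing time (a new reading comes with each control period).
- ctrl.camera(name): name is "scene" or "side" or "wrist"; returns a dict with "frame" (384x512x3 uint8, red, green, blue), "fx", "fy", "cx", "cy" (pixels), "T" (4x4, takes a point from camera to world coordinates); the wrist camera has in their place "hand_eye" (4x4, takes a point from camera to tool coordinates, whose origin is the TCP and whose axes are the flange's). Camera axes: x right, y up, looking along -z (the intrinsics and any distortion apply to the point x, -y, -z); pixel columns grow to the right and rows downward; lengths in m; the calibration is good to about 2 mm. A picture is of the moment at which its call begins: read the wrist's pose just before it. There is no depth.
- ctrl.sign_off(): hands the job in; it is judged then, once.
Trained networks look in a picture, given as the dict that the camera call returned (one of the last four; its "shot" number tells which), for a name from the list of things; names that differ only in an ending like _2 or _b are one class to them, and where a whole thing is asked for, a point or a joint stands for the part that bears it (a point fixed in the world has none). Each returns a list of dicts, best first, with "confidence" (0 to 1); they miss things now and then, are a little off and sometimes report something else, mostly with a low value. They report only what shows in the picture. A call takes as long as a camera call.
- ctrl.search_frame(picture, name): "bbox" ([left, top, right, bottom] in pixels, round what is visible of it).
- ctrl.masks_of(picture, name): "mask" (384x512 bool, what is visible of it) and "bbox" ([left, top, right, bottom] in pixels, round what is visible of it).
- ctrl.landmark_of(picture, name): "pixel" ([column, row] in pixels: a listed point, or the origin of a listed thing).
The state is a dict: "time_s": time; "joints": joint angles; "qvel": joint speeds; "joint_efforts": joint torques, N m; "ee_pos": TCP position; "eef_rot": TCP orientation; "force": force on the tool from outside, world axes, zero at the start; "wrist_torque": the same for the moment, N m; "grip_width": finger opening in m; "grip_force": force on a finger pad.
Only numpy, scipy, OpenCV 4.12 (cv2) and the standard library are available. Lean on these libraries where they do the work, as an engineer would, in place of code of your own. Each camera call takes 0.05 s, during which the arm holds its last target. There are 200 camera calls.

## Task

Take the steel dot punch out of its stand, lower it through the bore of the round guide ring on the aluminium plate and, still holding it upright, press its point straight down on the plate with an even 10 to 20 newtons for a good second (never over 25), to mark the hole centre. Then draw it straight out again without shifting the loose guide ring from the scribed cross, and stand the punch back in its empty hole in the tool stand. Do not force the punch if it catches, and leave everything else where it is.

Things in the scene. Friction and masses are not known exactly. Their poses are not given: they have to be found in the camera images.
- punch: Steel dot punch, loose, about 0.16 kg, round. Origin: middle of its shoulder, the lower face of the dark knurled grip (20 mm diameter, 50 mm long, above); z up along it. Below are a 12 mm shank, 30 mm long, and a slimmer 8 mm point reground many times: its tip lies 36 to 42 mm below the shoulder, how far is not known. It starts upright in a hole of the stand, hanging on its shoulder.
- guide: Steel guide ring standing loose on the plate, over the cross: 60 mm outer diameter, 32 mm high, 0.66 kg (a few newtons sideways shift it), with a 13.5 mm bore right through its middle. Origin: on the bore axis at its underside, on the plate; z up. With the punch through it down on the plate, the punch's shoulder is 4 to 10 mm above the ring's top.
- cross: Two thin scribed lines crossing at right angles, 105 mm long, on the plate's top face; their middle is covered by the guide. Origin: the crossing point, on the plate's top face.
- plate: Bare aluminium plate 170 x 130 x 12 mm (along its x, y, z), clamped to the table by two strap clamps at its x ends (28 mm high at most); rigid, it does not move or yield. Origin: centre of its underside, on the table; its top face is 12 mm above.
- stand: Tool stand, black block 50 x 170 x 50 mm (along its x, y, z) fixed to the table. Origin: centre of its underside. Three vertical 15 mm holes, 46 mm deep, open in its top face in a row along its y at -50, 0 and +50 mm; they hold the punch and the two sights in any order. The fingers have room to close along the stand's x, across the row.
- sight_a: One of the two clear acrylic locating rods of the punch set, with a 24 mm wide domed head, hanging loose in the stand like the punch; its head rises 20 mm above the stand. Origin: centre of its lower end. Leave it alone.
- sight_b: The other clear acrylic locating rod, the same as sight_a. Leave it alone.
- ball_driver: Hex driver lying on the table, 160 mm long along its x, 18 mm thick. Origin under its middle. Leave it alone.
- square: Small engineer's square lying on the table, legs 100 and 70 mm, 12 mm thick. Leave it alone.
- optical_post: Steel optical post standing on the table, 25 mm diameter, 75 mm high. Origin under its middle. Leave it alone.
- lens_tube: Short black lens tube standing on the table, 31 mm diameter, 32 mm high. Leave it alone.
- optic_case: White plastic optic case on the table, 60 x 45 x 20 mm. Leave it alone.

How it is judged:
By the outcome, as a careful person would: the job done as asked, in the order asked, and still so for the second after the job is handed in, with the robot touching nothing.
It also fails if it takes over 61 s, if anything falls off the work surface, if the arm or the gripper's body presses on something with over 40 N, if the wrist force passes 120 N, or if a joint passes its speed limit or range.

## Working session

There is one attempt and no reset: what is moved stays moved. The work goes in short steps, Python scripts to look and compute and a tool call to move; the robot and the scene stay as the last step left them, time stands still between calls to the robot, and variables do not carry over. Pictures are saved under pics/ and viewed, at most 10 in all, crops included, and the job is handed in when it is done.

Besides the shell and the picture viewer there is one more tool, called after "Emit:" as name(argument=value, ...) on one line, values as JSON. apply_moves: Moves the arm, as the interface text tells. Its arguments: {"type":"object","properties":{"targets":{"type":"array","items":{"type":"array"}}},"required":["targets"]}

```bash
mkdir -p pics; ls
cat > h.py <<'E'
import numpy as np, cv2
from rig import ctrl
from scipy.spatial.transform import Rotation as R
def pose(st=None):
    s=st or ctrl.state(); T=np.eye(4); T[:3,:3]=R.from_euler('xyz',s['eef_rot']).as_matrix(); T[:3,3]=s['ee_pos']; return T
def cam(n):
    P=pose(); c=ctrl.camera(n); c['W']=P@np.array(c['hand_eye']) if n=='wrist' else np.array(c['T']); return c
def ray(c,px):
    d=c.get('dist'); u=(px[0]-c['cx'])/c['fx']; v=(px[1]-c['cy'])/c['fy']
    D=c['W'][:3,:3]@np.array([u,-v,-1.]); return c['W'][:3,3],D
def atz(c,px,z):
    o,D=ray(c,px); return o+D*(z-o[2])/D[2]
def proj(c,p):
    q=np.linalg.inv(c['W'])@np.append(p,1); return np.array([c['cx']+c['fx']*q[0]/-q[2], c['cy']-c['fy']*q[1]/-q[2]])
def save(c,n): cv2.imwrite('pics/'+n,cv2.cvtColor(c['frame'],cv2.COLOR_RGB2BGR))
E
python3 - <<'E'
from h import *
print(ctrl.state())
zs=dict(punch=.05,guide=.012,stand=0,plate=0,cross=.012,sight_a=.004)
for n in ['scene','side']:
    c=cam(n); save(c,n+'.png'); print(n,{k:v for k,v in c.items() if k not in('frame','T','W')},c['W'].round(3).tolist())
    for k,z in zs.items():
        for r in ctrl.landmark_of(c,k)[:2]: print(k,np.round(r['pixel'],1),round(r['confidence'],2),atz(c,r['pixel'],z).round(4))
E
```

```text
pics
{'time_s': 0.0, 'joints': array([-1.25013344e+00,  2.21238728e-01,  1.52760813e+00, -1.62677127e-05,
        1.39468873e+00, -1.26084851e-01]), 'qvel': array([ 2.67769380e-04, -6.61517946e-04,  3.53186717e-04,  9.99891424e-04,
        2.32220363e-03,  8.21192527e-05]), 'joint_efforts': array([-1.87363432e-03, -4.96898746e+01, -3.89402103e+01, -4.07779971e-04,
        1.11028732e-02, -1.64000414e-05]), 'ee_pos': array([ 0.269836  , -0.56310023,  0.23819299]), 'eef_rot': array([-3.13966313e+00, -2.28442066e-04,  4.46750383e-01]), 'force': array([ 0.57861363, -0.35122972, -0.66979197]), 'wrist_torque': array([0.04774074, 0.00269152, 0.00227658]), 'grip_force': 0.0, 'grip_width': 0.0853134661500542}
scene {'fx': 377.41764050121964, 'fy': 377.41764050121964, 'cx': 261.93016948085807, 'cy': 191.25180565972715, 'shot': 1} [[0.311, -0.734, 0.604, 1.086], [0.95, 0.252, -0.183, -0.154], [-0.018, 0.63, 0.776, 0.763], [0.0, 0.0, 0.0, 1.0]]
punch [318.  173.4] 0.64 [0.522  0.1654 0.05  ]
guide [194.8 222.9] 0.78 [ 0.5424 -0.161   0.012 ]
stand [334.2 186.1] 0.88 [0.5374 0.21   0.    ]
plate [188.6 234.9] 0.85 [ 0.563  -0.1823  0.    ]
sight_a [248.9 293.6] 0.64 [ 0.7526 -0.0889  0.004 ]
sight_a [353.1 176.9] 0.53 [0.5275 0.2689 0.004 ]
side {'fx': 369.94083048480405, 'fy': 369.94083048480405, 'cx': 257.3972748931376, 'cy': 193.09029267890352, 'shot': 2} [[-0.821, 0.443, -0.36, 0.188], [-0.571, -0.636, 0.52, 0.515], [0.001, 0.632, 0.775, 0.823], [0.0, 0.0, 0.0, 1.0]]
punch [230.9 237. ] 0.66 [0.5212 0.1486 0.05  ]
guide [290.2 171.2] 0.93 [ 0.5329 -0.1532  0.012 ]
stand [212.2 263.9] 0.71 [0.533  0.2139 0.    ]
stand [262.5 207.8] 0.53 [ 0.5287 -0.0013  0.    ]
plate [288.1 166.6] 0.64 [ 0.5532 -0.1756  0.    ]
plate [227.9 237.2] 0.48 [0.5488 0.1299 0.    ]
sight_a [212.3 265.7] 0.58 [0.528  0.2191 0.004 ]
sight_a [194.9 279.5] 0.42 [0.5389 0.2716 0.004 ]
```

```bash
python3 -c "
import cv2,numpy as np
a=cv2.imread('pics/scene.png');b=cv2.imread('pics/side.png')
x=cv2.resize(a[90:330,120:420],(800,640));y=cv2.resize(b[90:330,120:420],(800,640))
cv2.imwrite('pics/both.png',cv2.resize(np.vstack([x,y]),(500*1,800))[:800] if 0 else cv2.resize(np.hstack([a[100:320,130:400],b[100:320,150:400]]),(800,338)))"
```

```text
(no output)
```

View pics/both.png

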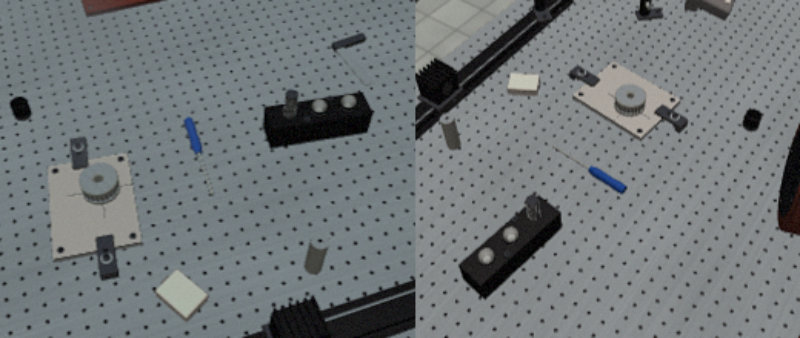

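Emit:
apply_moves(targets=[[1, [0.04, -0.024, 0], 0], [1, [0.04, -0.024, 0], 0], [1, [0.04, -0.024, 0], 0], [1, [0.04, -0.024, 0], 0], [1, [0.04, -0.024, 0], 0]])

```text
time_s: 1.2
ee_pos: [0.3993, -0.3675, 0.2395]
eef_rot: [3.141, -0.0, 0.446]
force: [-0.1, -0.4, 0.0]
grip_width: 0.0853
grip_force: 0.0
```

Emit:
apply_moves(targets=[[1, [0.04, -0.024, 0], 0], [1, [0.04, -0.024, 0], 0], [1, [0.04, -0.024, 0], 0], [1, [0.02, -0.01, 0], 0], [1, [0, 0, 0], 0]])

```text
time_s: 1.7
ee_pos: [0.4909, -0.232, 0.2395]
eef_rot: [3.142, -0.001, 0.451]
force: [-0.3, -0.6, -0.1]
grip_width: 0.0853
grip_force: 0.0
```

Run:
```python
from h import *
c=cam('wrist'); save(c,'w1.png'); s=ctrl.state()
print(s['ee_pos'],s['eef_rot'],s['joints'],s['force'],s['time_s']); print(c['hand_eye'],{k:v for k,v in c.items() if k not in('frame','W','hand_eye')})
for k,z in dict(guide=.012,cross=.012,plate=0).items():
    for r in ctrl.landmark_of(c,k)[:2]: print(k,np.round(r['pixel'],1),round(r['confidence'],2),atz(c,r['pixel'],z).round(4))
```

```text
[ 0.48998056 -0.23348341  0.2394317 ] [3.14124340e+00 1.10649456e-04 4.49841053e-01] [-5.89843659e-01  2.36377065e-02  1.74162848e+00 -2.77546551e-04
  1.37608138e+00  5.31165264e-01] [ 0.13434547 -0.17777721  0.05509498] 1.75
[[-1.72940933e-03  9.49029290e-01  3.15183148e-01  8.09747572e-02]
 [ 9.99997785e-01  1.26323259e-03  1.68334117e-03  5.56141144e-04]
 [ 1.19939045e-03  3.15185361e-01 -9.49029372e-01 -1.33824082e-01]
 [ 0.00000000e+00  0.00000000e+00  0.00000000e+00  1.00000000e+00]] {'fx': 268.0084604027198, 'fy': 268.0084604027198, 'cx': 258.3757491077844, 'cy': 193.11356953849497, 'shot': 3}
guide [228.6 106. ] 0.63 [ 0.5454 -0.1633  0.012 ]
plate [246.6 100.9] 0.62 [ 0.5609 -0.1809  0.    ]
```

View pics/w1.png

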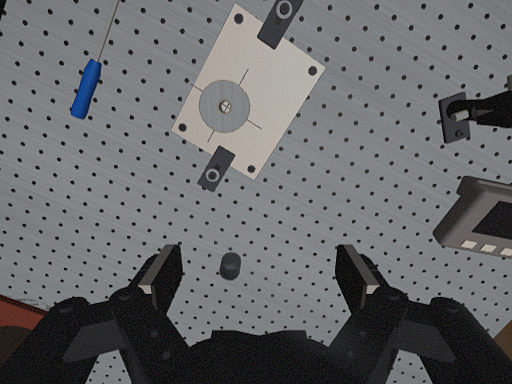

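Emit:
apply_moves(targets=[[1, [0.022, -0.038, 0], 0], [1, [0.022, -0.038, 0], 0], [1, [0.022, -0.038, 0], 0], [1, [0.022, -0.038, 0], 0], [1, [0.022, -0.038, 0], 0]])

```text
time_s: 2.4
ee_pos: [0.5063, -0.0157, 0.2395]
eef_rot: [3.141, -0.0, 0.444]
force: [0.0, -0.7, 0.1]
grip_width: 0.0855
grip_force: 0.0
```

Emit:
apply_moves(targets=[[1, [0.022, -0.038, 0], 0], [1, [0.022, -0.038, 0], 0], [1, [0.022, -0.038, 0], 0], [1, [0.022, -0.034, 0], 0], [1, [0, 0, 0], -8.5]])

```text
time_s: 2.9
ee_pos: [0.5222, 0.1586, 0.2394]
eef_rot: [-3.141, -0.001, 0.598]
force: [-1.0, -1.0, -0.3]
grip_width: 0.0857
grip_force: 0.0
```

Emit:
apply_moves(targets=[[1, [0, 0, 0], -8.5], [1, [0, 0, 0], -8.5], [1, [0, 0, 0], -8.5], [1, [0, 0, 0], -8.5], [1, [0, 0, 0], -8.5]])

```text
time_s: 3.4
ee_pos: [0.5223, 0.1541, 0.2393]
eef_rot: [-3.142, 0.0, 1.341]
force: [0.1, -0.4, -0.4]
grip_width: 0.0855
grip_force: 0.0
```

Emit:
apply_moves(targets=[[1, [0, 0, 0], -1.5], [1, [0, 0, 0], 0], [1, [0, 0, 0], 0]])

```text
time_s: 3.7
ee_pos: [0.5221, 0.1552, 0.2393]
eef_rot: [3.142, 0.0, 1.359]
force: [0.4, -0.3, -0.7]
grip_width: 0.0852
grip_force: 0.0
```

Run:
```python
from h import *
c=cam('wrist'); save(c,'w2.png'); s=ctrl.state()
print(s['ee_pos'],s['eef_rot'],s['joints'],s['time_s'])
for k,z in dict(punch=.05,stand=0,sight_a=.004).items():
    for r in ctrl.landmark_of(c,k)[:3]: print(k,np.round(r['pixel'],1),round(r['confidence'],2),atz(c,r['pixel'],z).round(4))
```

```text
[0.52201986 0.15533094 0.23929013] [-3.14158510e+00  6.89148029e-05  1.36004257e+00] [ 1.44430706e-01  2.84978766e-02  1.73693789e+00 -6.31797737e-05
  1.37618794e+00  3.55196683e-01] 3.75
punch [258.7 166.2] 0.55 [0.5242 0.1633 0.05  ]
sight_a [251.   83.4] 0.81 [0.5352 0.2608 0.004 ]
sight_a [254.1 121.9] 0.61 [0.5287 0.2135 0.004 ]
```

View pics/w2.png

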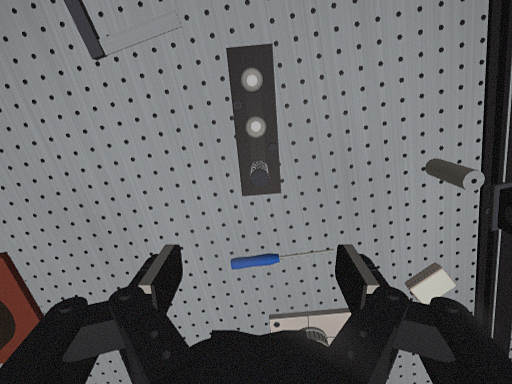

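Run:
```python
from h import *
c=cam('wrist')
co=[(227.5,47),(271.5,44),(281,193),(242,195)]
P=np.array([atz(c,p,.05) for p in co]); print(P.round(4))
print([np.linalg.norm(P[i]-P[i-1]).round(4) for i in range(4)],P.mean(0), [np.degrees(np.arctan2(*(P[j]-P[i])[[1,0]])) for i,j in[(3,0),(2,1)]])
m=ctrl.masks_of(c,'punch'); 
for r in m[:2]: print(r['bbox'],r['confidence'])
m=ctrl.masks_of(c,'stand'); 
for r in m[:1]: print(r['bbox'],r['confidence'],cv2.minAreaRect(np.argwhere(r['mask'])[:,::-1].astype(np.float32)))
for p in [(260,181),(252,79),(256,126)]: print(atz(c,p,.1 if p[1]>150 else .07))
print(proj(c,[.522,.155,.1]),proj(c,[.522,.155,.05]))
im=cv2.cvtColor(c['frame'],cv2.COLOR_RGB2BGR)[30:210,200:310]; cv2.imwrite('pics/w3.png',cv2.convertScaleAbs(cv2.resize(im,None,fx=3.3,fy=3.3,interpolation=2),alpha=2))
```

```text
[[0.5185 0.2987 0.05  ]
 [0.5653 0.2917 0.05  ]
 [0.5444 0.124  0.05  ]
 [0.4954 0.1318 0.05  ]]
[np.float64(0.1686), np.float64(0.0474), np.float64(0.1689), np.float64(0.0496)] [0.53090116 0.21155236 0.05      ] [np.float64(82.14069068934862), np.float64(82.90527121864497)]
[249.3, 158.8, 268.4, 192.6] 0.87
[305.8, 329.1, 327.3, 346.0] 0.2
[227.5, 45.8, 281.1, 193.1] 0.68 ((255.24481201171875, 120.56041717529297), (149.40267944335938, 45.8535041809082), 85.42607879638672)
[0.52434229 0.15888576 0.1       ]
[0.53746081 0.26047241 0.07      ]
[0.53143348 0.21294536 0.07      ]
[258.60128747 184.88974423] [258.62048853 173.39671955]
```

View pics/w3.png

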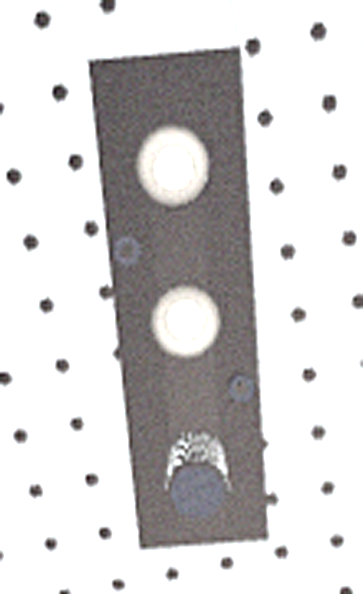

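Emit:
apply_moves(targets=[[1, [0.007, 0.001, 0.03], -4.6], [1, [0, 0, 0.04], 0], [1, [0, 0, 0.04], 0], [1, [0, 0, 0], 0], [1, [0, 0, 0], 0]])

```text
time_s: 4.55
ee_pos: [0.524, 0.1625, 0.1294]
eef_rot: [-3.14, 0.0, 1.443]
force: [0.1, 0.1, 0.3]
grip_width: 0.0849
grip_force: 0.0
```

Run:
```python
from h import *
c=cam('wrist'); s=ctrl.state(); save(c,'w4.png')
print(s['ee_pos'],s['eef_rot'],s['time_s'])
for r in ctrl.masks_of(c,'punch')[:2]: print(r['bbox'],r['confidence'])
for r in ctrl.landmark_of(c,'punch')[:2]: print(r, atz(c,r['pixel'],.05))
print(proj(c,[.5245,.162,.1]),proj(c,[.5245,.162,.05]))
```

```text
[0.52542562 0.16264865 0.13113156] [ 3.13965795e+00 -5.43807627e-04  1.44335817e+00] 4.6
[244.6, 194.2, 274.0, 245.5] 0.89
{'pixel': [259.2, 201.6], 'confidence': 0.77} [0.52490904 0.1647085  0.05      ]
[259.12680431 231.01237584] [259.13003676 204.62606558]
```

View pics/w4.png

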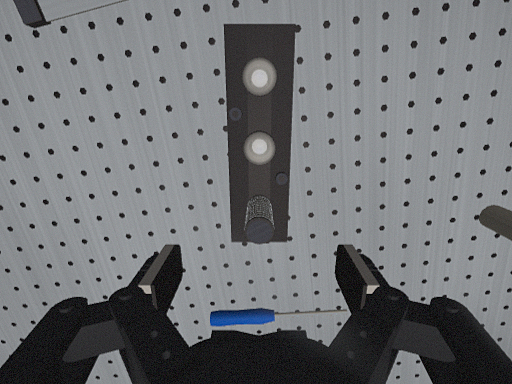

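Emit:
apply_moves(targets=[[1, [0, 0, 0.03], 0], [1, [0, 0, 0.025], 0], [1, [0, 0, 0.009], 0], [1, [0, 0, 0], 0], [-1, [0, 0, 0], 0]])

```text
time_s: 5.2
ee_pos: [0.5256, 0.1627, 0.0671]
eef_rot: [3.139, -0.001, 1.443]
force: [1.0, -0.9, 0.2]
grip_width: 0.0732
grip_force: 0.0
```

Emit:
apply_moves(targets=[[-1, [0, 0, 0], 0], [-1, [0, 0, 0], 0], [-1, [0, 0, 0], 0], [-1, [0, 0, 0], 0], [-1, [0, 0, 0], 0]])

```text
time_s: 5.7
ee_pos: [0.5248, 0.1625, 0.0661]
eef_rot: [3.141, -0.0, 1.443]
force: [-2.7, -0.3, 7.1]
grip_width: 0.0185
grip_force: 58.4
```

Emit:
apply_moves(targets=[[-1, [0, 0, 0], 0], [-1, [0, 0, 0], 0]])

```text
time_s: 5.9
ee_pos: [0.5248, 0.1625, 0.0661]
eef_rot: [3.141, -0.0, 1.443]
force: [-1.4, -0.8, 5.9]
grip_width: 0.0185
grip_force: 58.4
```

Emit:
apply_moves(targets=[[-1, [0, 0, -0.01], 0], [-1, [0, 0, -0.02], 0], [-1, [0, 0, -0.03], 0], [-1, [0, 0, -0.04], 0], [-1, [0, 0, -0.01], 0]])

```text
time_s: 6.4
ee_pos: [0.5269, 0.1629, 0.1803]
eef_rot: [3.134, -0.002, 1.443]
force: [0.6, -0.1, -0.8]
grip_width: 0.0186
grip_force: 59.6
```

Emit:
apply_moves(targets=[[-1, [0, 0, 0], 0], [-1, [0, 0, 0], 0]])

```text
time_s: 6.6
ee_pos: [0.5234, 0.1623, 0.1739]
eef_rot: [-3.14, 0.001, 1.443]
force: [-0.6, 0.5, -2.6]
grip_width: 0.0185
grip_force: 59.6
```

Run:
```python
from h import *
c=cam('wrist'); s=ctrl.state(); save(c,'w5.png')
print(s['ee_pos'],s['eef_rot'],s['time_s'],s['force'],s['wrist_torque'],s['grip_width'])
for r in ctrl.masks_of(c,'punch')[:2]: print(r['bbox'],r['confidence'])
```

```text
[0.52292987 0.16219351 0.17311211] [-3.13821827e+00  1.00307598e-03  1.44331075e+00] 6.65 [-0.0754149   0.23001668 -2.93254428] [0.04825644 0.0128165  0.01488203] 0.018472773927054955
[237.5, 212.6, 282.2, 313.7] 0.6
```

View pics/w5.png

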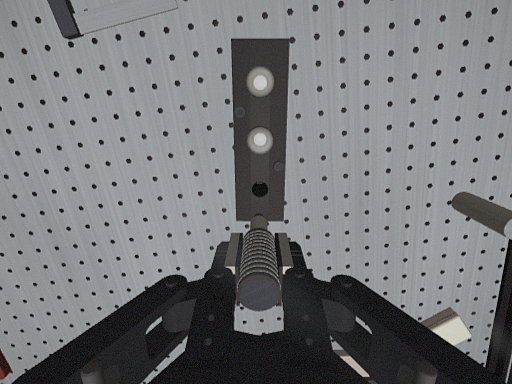

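Emit:
apply_moves(targets=[[-1, [-0.02, 0.004, 0], 0], [-1, [-0.04, 0.008, 0], 0], [-1, [-0.04, 0.008, 0], 0], [-1, [-0.04, 0.008, 0], 0], [-1, [-0.04, 0.008, 0], 0]])

```text
time_s: 7.2
ee_pos: [0.5359, -0.0219, 0.1732]
eef_rot: [-3.138, -0.0, 1.444]
force: [0.8, -0.6, -1.7]
grip_width: 0.0186
grip_force: 59.5
```

Emit:
apply_moves(targets=[[-1, [-0.04, 0.008, 0], 0], [-1, [-0.04, 0.007, 0], 0], [-1, [-0.04, 0.007, 0], 0], [-1, [-0.02, 0.004, 0.02], 0], [-1, [0, 0, 0], 0]])

```text
time_s: 7.7
ee_pos: [0.5425, -0.1647, 0.1508]
eef_rot: [-3.135, -0.001, 1.44]
force: [-1.2, 1.3, -2.7]
grip_width: 0.0188
grip_force: 59.5
```

Emit:
apply_moves(targets=[[-1, [0, 0, 0], 0], [-1, [0, 0, 0], 0], [-1, [0, 0, 0], 0]])

```text
time_s: 8.0
ee_pos: [0.5455, -0.1618, 0.1556]
eef_rot: [3.141, -0.0, 1.445]
force: [0.9, 0.6, -2.1]
grip_width: 0.0186
grip_force: 59.5
```

Run:
```python
from h import *
c=cam('wrist'); s=ctrl.state(); save(c,'w6.png')
print(s['ee_pos'],s['eef_rot'],s['time_s'],s['force'],s['wrist_torque'])
for r in ctrl.masks_of(c,'guide')[:2]: print(r['bbox'],r['confidence'])
for r in ctrl.landmark_of(c,'guide')[:2]: print(r,atz(c,r['pixel'],.012))
for r in ctrl.landmark_of(c,'cross')[:2]: print(r,atz(c,r['pixel'],.012))
w1=cv2.imread('pics/w1.png')
im=cv2.cvtColor(c['frame'],cv2.COLOR_RGB2BGR)[90:310,150:370]
a=cv2.resize(im,(600,600),interpolation=2); b=cv2.resize(w1[60:160,190:260],(200,286),interpolation=2)
out=np.zeros((600,800,3),np.uint8); out[:,:600]=a; out[:286,600:]=b
cv2.imwrite('pics/w7.png',cv2.convertScaleAbs(out,alpha=1.3))
```

```text
[ 0.54553648 -0.16182385  0.15577389] [3.14091936e+00 8.09623778e-06 1.44494324e+00] 8.05 [ 0.63875323 -0.80619366 -1.60387608] [-0.02221533 -0.01133993 -0.02183004]
[229.0, 156.1, 286.1, 218.6] 0.66
{'pixel': [259.7, 183.7], 'confidence': 0.77} [ 0.54680277 -0.16253532  0.012     ]
```

View pics/w7.png

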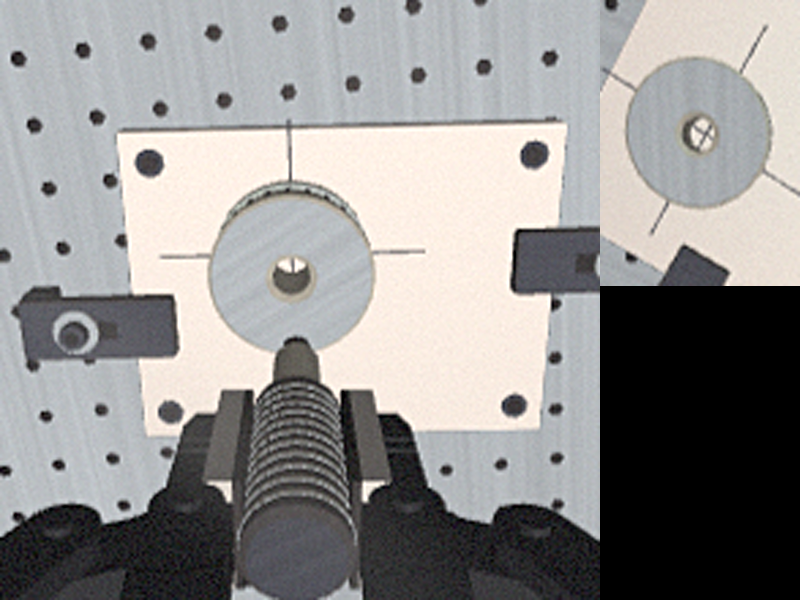

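```bash
cat > m.py <<'E'
from h import *
from scipy.optimize import least_squares
from scipy.ndimage import map_coordinates
def ring(c,g,R=.030,z=.044,lo=-200,hi=20):
    # angles measured in image sense: 90deg offset so lower arc (towards tool -x) used
    f=cv2.GaussianBlur(c['frame'].astype(np.float32),(0,0),.7); ch=f[...,0]-f[...,2]
    ax=pose()[:3,0]; base=np.arctan2(-ax[1],-ax[0])  # direction of tool -x = image down
    pts=[]; rr=np.linspace(R-.005,R+.005,81)
    for a in np.radians(np.arange(-115,116,3)):
        if abs(a)<np.radians(25): continue
        d=np.array([np.cos(base+a),np.sin(base+a),0])
        px=np.array([proj(c,np.array([g[0],g[1],z])+r*d) for r in rr])
        v=map_coordinates(ch,[px[:,1],px[:,0]],order=1); gr=np.gradient(v); i=gr.argmax()
        if 3<i<77: pts.append((np.array([g[0],g[1]])+rr[i]*d[:2]))
    pts=np.array(pts)
    r=least_squares(lambda p:np.hypot(*(pts-p[:2]).T)-p[2],[*g[:2],R],loss='soft_l1',f_scale=.0004)
    return r.x,len(pts),np.sqrt(np.median(r.fun**2))
if __name__=='__main__':
    T=pose(); c=cam('wrist'); s=ctrl.state(); print(s['ee_pos'],s['eef_rot'],s['force'])
    g=[.546,-.1625]
    for _ in range(2):
        x,n,e=ring(c,g); g=x[:2]
    print('ring',x.round(5),n,e, 'bore px',proj(c,[*g,.044]).round(2))
    gray=cv2.cvtColor(c['frame'],cv2.COLOR_RGB2GRAY)
    for k in [.034,-.016,-.046,-.055]: print('axis',k,proj(c,(T@[0,0,-k,1])[:3]).round(2))
    save(c,'last.png')
    for r in range(205,314,6): print(r,*gray[r,232:288])
E
python3 m.py
```

```text
[ 0.54546883 -0.16233659  0.15575368] [3.14081315e+00 1.92854213e-04 1.44429820e+00] [-0.31473549  0.67474823 -2.0036443 ]
ring [ 0.54369 -0.16095  0.02838] 61 0.00011262750751216133 bore px [256.26 191.3 ]
axis 0.034 [258.   293.67]
axis -0.016 [258.2  240.06]
axis -0.046 [258.28 220.35]
axis -0.055 [258.3  215.51]
205 140 140 143 148 148 148 149 142 145 142 145 146 146 148 152 149 144 144 139 146 141 143 141 135 143 145 144 145 145 148 143 141 144 144 144 147 144 144 147 141 143 140 141 145 142 142 140 141 141 139 143 184 186 185 185 185
211 188 192 186 163 141 140 142 145 145 143 147 142 137 142 144 145 144 141 149 146 142 142 142 146 146 150 150 147 146 147 147 144 141 145 140 142 142 141 142 147 145 142 145 144 139 146 175 191 184 186 184 188 187 186 187 183
217 183 184 185 188 185 184 186 185 184 185 189 191 169 153 147 146 139 140 141 143 133 108 79 65 76 72 78 73 71 76 70 70 140 157 148 152 176 172 190 189 187 184 187 186 184 188 185 185 187 183 185 186 185 181 185 189
223 187 187 184 183 187 184 185 184 184 187 184 187 187 184 187 183 186 189 115 50 58 68 66 69 73 73 74 75 7
[... 2131 characters left out ...]
62 67 59 60 66 69 64 65 67 65 66 63 67 66 68 64 68 65 70 69 66 62 70 71 68 65 68 71 66 64 66 66 57 32 43 40 34 48 43
301 19 27 29 70 82 50 51 52 54 55 63 56 69 62 64 59 65 65 64 67 65 64 69 66 69 65 71 67 65 70 63 61 68 63 65 67 67 66 67 72 69 64 65 63 65 72 54 60 60 80 40 31 38 44 30 46
307 30 22 48 139 149 147 148 145 151 147 147 149 134 107 89 60 57 61 66 57 63 64 61 65 63 57 67 64 65 66 62 63 66 64 62 62 60 62 52 84 125 148 136 140 136 138 141 141 142 147 123 24 43 41 45 41
313 22 43 124 149 142 137 143 140 143 143 143 142 141 142 137 141 140 138 145 145 149 138 146 142 141 145 146 149 136 137 132 140 142 143 141 143 139 142 143 144 141 139 135 137 138 130 38 26 32 79 145 113 29 37 27 37
```

```bash
cat > ov.py <<'E'
from m import *
def model(c,T,p,tip=.039):
    # p: x,y at shoulder(tool), z shoulder, tilt about y (x per m), tilt (y per m)
    x,y,z,a,b=p; out=[]
    t=np.linspace(0,2*np.pi,49)
    for r,h in [(.010,.050),(.010,0),(.006,0),(.006,-.030),(.004,-.030),(.004,-.034)]:
        q=[(T@[x+r*np.cos(k)+a*h,y+r*np.sin(k)+b*h,z-h,1])[:3] for k in t]
        out.append(np.array([proj(c,v) for v in q]))
    return out
if __name__=='__main__':
    import sys
    p=[float(v) for v in sys.argv[1:6]]
    T=pose(); c=cam('wrist')
    im=cv2.cvtColor(c['frame'],cv2.COLOR_RGB2BGR)[200:320,210:310]
    S=6; big=cv2.convertScaleAbs(cv2.resize(im,None,fx=S,fy=S,interpolation=cv2.INTER_CUBIC),alpha=1.5)
    r=big.copy()
    for k,cu in enumerate(model(c,T,p)):
        cv2.polylines(big,[np.int32(((cu-[210,200])+.5)*S)],True,[(0,0,255),(0,255,0),(255,0,0),(0,255,255),(255,0,255),(255,255,0)][k],1)
    cv2.imwrite('pics/ov.png',cv2.resize(np.hstack([r,big]),(800,480)))
E
python3 ov.py 0 0 .016 0 0
```

```text
(no output)
```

View pics/ov.png

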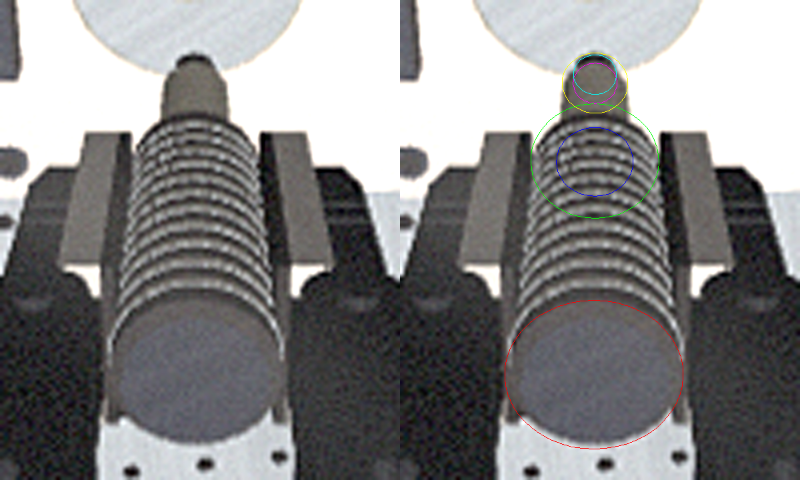

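Run:
```python
from ov import *
# w4: upright in the stand
T4=pose(dict(ee_pos=[.52543,.16265,.13113],eef_rot=[3.13966,-.00054,1.44336]))
c=cam('wrist'); T=pose(); he=np.array(c['hand_eye']); c4=dict(c); c4['W']=T4@he
w4=cv2.imread('pics/w4.png',0)
S=np.linalg.inv(T4)@[.5248,.1625,.05,1]; print('shoulder in tool',S[:3].round(4))
for cu,n in zip(model(c4,T4,[S[0],S[1],S[2],0,0]),['disc','shoulder']): print(n,'rows',cu[:,1].min().round(1),cu[:,1].max().round(1),'cols',cu[:,0].min().round(1),cu[:,0].max().round(1))
for r in range(188,250,1): print(r,*w4[r,240:280:1 if r%6==0 else 3]) if r%6==0 else print(r,w4[r,256:263].mean().round(0))
g=cv2.cvtColor(c['frame'],cv2.COLOR_RGB2GRAY)
print('now',[ (r,g[r,255:262].mean().round(0)) for r in range(208,240)]); print([ (r,g[r,255:262].mean().round(0)) for r in range(262,316,1)])
for cu,n in zip(model(c,T,[0,0,.016,0,0]),['disc','sh','s','shank']): print(n,'rows',cu[:,1].min().round(1),cu[:,1].max().round(1),'cols',cu[:,0].min().round(1),cu[:,0].max().round(1))
```

```text
shoulder in tool [-0.0003 -0.0008  0.0811]
disc rows 216.1 242.8 cols 242.4 271.9
shoulder rows 192.7 214.6 cols 245.8 269.1
188 65.0
189 64.0
190 62.0
191 63.0
192 52 45 48 55 49 53 50 53 50 63 66 64 65 60 64 64 67 67 63 63 61 63 65 67 63 62 66 64 65 65 54 53 51 51 50 56 50 49 55 56
193 64.0
194 55.0
195 47.0
196 69.0
197 84.0
198 46 52 51 52 51 45 58 55 58 61 54 71 69 48 67 67 62 101 71 74 73 71 77 38 89 102 67 76 55 60 54 53 52 52 52 54 54 55 55 57
199 60.0
200 76.0
201 66.0
202 79.0
203 71.0
204 53 48 50 49 52 53 55 81 102 64 56 69 80 75 100 70 94 86 73 59 79 71 74 92 74 56 88 71 76 101 157 72 50 54 50 54 53 51 56 50
205 85.0
206 67.0
207 81.0
208 69.0
209 80.0
210 48 51 55 50 50 44 67 127 98 70 96 76 74 98 49 85 54 77 73 78 78 65 67 64 93 76 69 72 65 110 98 138 71 50 54 47 55 51 58 50
211 89.0
212 59.0
213 78.0
214 59.0
215 75.0
216 56 52 53 51 46 68 156 97 71 61 94 83 82 71 83 102 74 85 83 82 79 66 97 105 80 80 68 85 105 62 76 112 119 45 51 51 55 47 51 51
217 38.0
218 58.0
219 62.0
220 63.0
221 66.0
222 51 55 51 50 64 133 108 43 53 59 65 58 63 67 63 61 72 64 66 70 63 64 62 64 6
[... 2414 characters left out ...]
np.float64(65.0)), (295, np.float64(65.0)), (296, np.float64(65.0)), (297, np.float64(64.0)), (298, np.float64(66.0)), (299, np.float64(66.0)), (300, np.float64(69.0)), (301, np.float64(66.0)), (302, np.float64(65.0)), (303, np.float64(63.0)), (304, np.float64(64.0)), (305, np.float64(64.0)), (306, np.float64(66.0)), (307, np.float64(63.0)), (308, np.float64(62.0)), (309, np.float64(62.0)), (310, np.float64(75.0)), (311, np.float64(122.0)), (312, np.float64(149.0)), (313, np.float64(144.0)), (314, np.float64(127.0)), (315, np.float64(103.0))]
disc rows 274.7 311.8 cols 235.6 280.2
sh rows 225.5 254.1 cols 242.2 274.1
s rows 231.4 248.6 cols 248.5 267.7
shank rows 212.8 227.9 cols 250.0 266.4
```

Emit:
apply_moves(targets=[[-1, [0.0024, -0.002, 0.02], 0], [-1, [0, 0, 0.018], 0], [-1, [0, 0, 0.007], 0], [-1, [0, 0, 0], 0], [-1, [0, 0, 0], 0]])

```text
time_s: 8.85
ee_pos: [0.5439, -0.1604, 0.1109]
eef_rot: [3.141, 0.0, 1.443]
force: [-0.2, -0.8, -1.3]
grip_width: 0.0188
grip_force: 59.5
```

Emit:
apply_moves(targets=[[-1, [0, 0, 0], 0], [-1, [0, 0, 0], 0], [-1, [0, 0, 0], 0]])

```text
time_s: 9.15
ee_pos: [0.5439, -0.1604, 0.111]
eef_rot: [3.141, 0.0, 1.443]
force: [-0.8, -0.0, -1.7]
grip_width: 0.0187
grip_force: 59.5
```

```bash
python3 m.py | head -6
python3 - <<'E'
from ov import *
T=pose();c=cam('wrist'); print(ctrl.state()['ee_pos'],ctrl.state()['time_s'])
im=cv2.imread('pics/last.png')[130:320,160:350]
S=4; big=cv2.convertScaleAbs(cv2.resize(im,None,fx=S,fy=S,interpolation=cv2.INTER_CUBIC),alpha=1.4)
x,n,e=ring(c,[.5437,-.161]); print(x)
t=np.linspace(0,2*np.pi,60)
for r in (x[2],.00675):
    cu=np.array([proj(c,[x[0]+r*np.cos(k),x[1]+r*np.sin(k),.044]) for k in t]); cv2.polylines(big,[np.int32((cu-[160,130]+.5)*S)],True,(0,0,255),1)
for k,cu in enumerate(model(c,T,[-.0007,0.0001,.017,.025,0])): cv2.polylines(big,[np.int32((cu-[160,130]+.5)*S)],True,(0,255,0),1)
cv2.imwrite('pics/ov2.png',big[:600])
E
```

```text
[ 0.54379261 -0.16032361  0.11082832] [3.14074246e+00 2.46935541e-04 1.44338765e+00] [ 0.29592118  0.07830281 -2.67036392]
ring [ 0.5437  -0.16084  0.02831] 58 0.00015905497595783112 bore px [258.05 210.16]
axis 0.034 [258.   293.67]
axis -0.016 [258.2  240.06]
axis -0.046 [258.28 220.35]
axis -0.055 [258.3  215.51]
[ 0.54368015 -0.16028496  0.11068116] 9.25
[ 0.54375719 -0.16074092  0.02829991]
```

View pics/ov2.png

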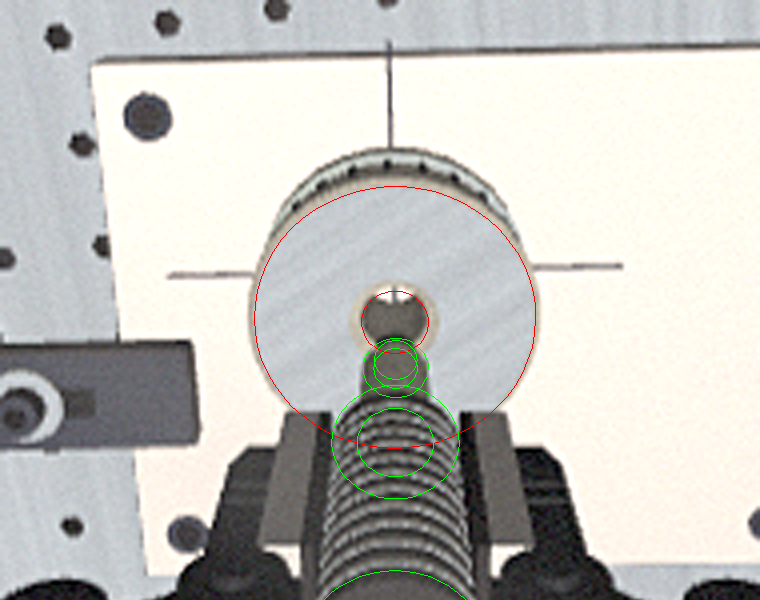

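Emit:
apply_moves(targets=[[-1, [0.0009, 0, 0], 0], [-1, [0, 0, 0.008], 0], [-1, [0, 0, 0.006], 0], [-1, [0, 0, 0.002], 0], [-1, [0, 0, 0], 0]])

```text
time_s: 9.75
ee_pos: [0.543, -0.159, 0.0933]
eef_rot: [-3.14, -0.001, 1.443]
force: [-0.5, -0.1, -1.7]
grip_width: 0.0185
grip_force: 59.5
```

Emit:
apply_moves(targets=[[-1, [0, 0, 0.002], 0], [-1, [0, 0, 0.002], 0], [-1, [0, 0, 0], 0]])

```text
time_s: 10.05
ee_pos: [0.5435, -0.1592, 0.0901]
eef_rot: [-3.141, -0.0, 1.443]
force: [-0.6, 0.2, -2.2]
grip_width: 0.0188
grip_force: 59.5
```

Emit:
apply_moves(targets=[[-1, [0, 0, 0.001], 0], [-1, [0, 0, 0.001], 0], [-1, [0, 0, 0], 0], [-1, [0, 0, 0], 0]])

```text
time_s: 10.45
ee_pos: [0.5436, -0.1593, 0.0883]
eef_rot: [-3.142, -0.0, 1.443]
force: [-0.7, 0.5, -1.0]
grip_width: 0.0185
grip_force: 59.5
```

Emit:
apply_moves(targets=[[-1, [0, 0, 0.001], 0], [-1, [0, 0, 0.001], 0], [-1, [0, 0, 0], 0], [-1, [0, 0, 0], 0]])

```text
time_s: 10.85
ee_pos: [0.5436, -0.1593, 0.0863]
eef_rot: [-3.142, 0.0, 1.443]
force: [0.3, 0.2, -1.6]
grip_width: 0.0186
grip_force: 59.5
```

Entering cleanly.

Emit:
apply_moves(targets=[[-1, [0, 0, 0.002], 0], [-1, [0, 0, 0.001], 0], [-1, [0, 0, 0], 0], [-1, [0, 0, 0], 0]])

```text
time_s: 11.25
ee_pos: [0.5435, -0.1593, 0.0832]
eef_rot: [-3.141, -0.0, 1.443]
force: [0.9, -0.6, -1.4]
grip_width: 0.0186
grip_force: 59.5
```

Emit:
apply_moves(targets=[[-1, [0, 0, 0.002], 0], [-1, [0, 0, 0.001], 0], [-1, [0, 0, 0], 0], [-1, [0, 0, 0], 0]])

```text
time_s: 11.65
ee_pos: [0.5436, -0.1593, 0.0802]
eef_rot: [-3.141, -0.0, 1.443]
force: [-0.4, -0.3, -2.2]
grip_width: 0.0187
grip_force: 59.5
```

Emit:
apply_moves(targets=[[-1, [0, 0, 0.002], 0], [-1, [0, 0, 0.001], 0], [-1, [0, 0, 0], 0], [-1, [0, 0, 0], 0]])

```text
time_s: 12.05
ee_pos: [0.5436, -0.1594, 0.0772]
eef_rot: [-3.141, 0.0, 1.443]
force: [0.3, 0.4, -2.3]
grip_width: 0.0184
grip_force: 59.5
```

Emit:
apply_moves(targets=[[-1, [0, 0, 0.002], 0], [-1, [0, 0, 0.001], 0], [-1, [0, 0, 0], 0], [-1, [0, 0, 0], 0]])

```text
time_s: 12.45
ee_pos: [0.5436, -0.1593, 0.0742]
eef_rot: [-3.142, 0.0, 1.443]
force: [0.2, -0.1, -2.2]
grip_width: 0.0186
grip_force: 59.5
```

Emit:
apply_moves(targets=[[-1, [0, 0, 0.001], 0], [-1, [0, 0, 0.001], 0], [-1, [0, 0, 0], 0], [-1, [0, 0, 0], 0]])

```text
time_s: 12.85
ee_pos: [0.5436, -0.1593, 0.0722]
eef_rot: [-3.142, 0.0, 1.443]
force: [0.7, -0.2, -2.8]
grip_width: 0.0188
grip_force: 59.5
```

Emit:
apply_moves(targets=[[-1, [0, 0, 0.0005], 0], [-1, [0, 0, 0.0005], 0], [-1, [0, 0, 0], 0], [-1, [0, 0, 0], 0]])

```text
time_s: 13.25
ee_pos: [0.5436, -0.1593, 0.0713]
eef_rot: [-3.142, -0.0, 1.443]
force: [-0.5, 0.7, -2.0]
grip_width: 0.0189
grip_force: 59.5
```

Emit:
apply_moves(targets=[[-1, [0, 0, 0.0005], 0], [-1, [0, 0, 0], 0], [-1, [0, 0, 0], 0]])

```text
time_s: 13.55
ee_pos: [0.5436, -0.1593, 0.0708]
eef_rot: [-3.142, 0.0, 1.443]
force: [0.3, -1.2, -1.9]
grip_width: 0.0188
grip_force: 59.5
```

Emit:
apply_moves(targets=[[-1, [0, 0, 0.0005], 0], [-1, [0, 0, 0], 0], [-1, [0, 0, 0], 0]])

```text
time_s: 13.85
ee_pos: [0.5436, -0.1593, 0.0703]
eef_rot: [3.142, -0.0, 1.443]
force: [1.5, -0.4, -2.5]
grip_width: 0.0185
grip_force: 59.5
```

Emit:
apply_moves(targets=[[-1, [0, 0, 0.0005], 0], [-1, [0, 0, 0], 0], [-1, [0, 0, 0], 0]])

```text
time_s: 14.15
ee_pos: [0.5436, -0.1593, 0.0699]
eef_rot: [3.142, 0.0, 1.443]
force: [-0.2, -0.6, -0.7]
grip_width: 0.0188
grip_force: 59.7
```

Emit:
apply_moves(targets=[[-1, [0, 0, 0.0005], 0], [-1, [0, 0, 0], 0], [-1, [0, 0, 0], 0]])

```text
time_s: 14.45
ee_pos: [0.5438, -0.1594, 0.0697]
eef_rot: [3.141, 0.0, 1.443]
force: [-0.1, 0.7, 2.7]
grip_width: 0.0184
grip_force: 60.0
```

Emit:
apply_moves(targets=[[-1, [0, 0, 0.0005], 0], [-1, [0, 0, 0], 0], [-1, [0, 0, 0], 0]])

```text
time_s: 14.75
ee_pos: [0.5439, -0.1594, 0.0694]
eef_rot: [3.141, 0.0, 1.443]
force: [-1.3, 0.5, 5.6]
grip_width: 0.0185
grip_force: 60.4
```

Emit:
apply_moves(targets=[[-1, [0, 0, 0.0005], 0], [-1, [0, 0, 0], 0], [-1, [0, 0, 0], 0]])

```text
time_s: 15.05
ee_pos: [0.544, -0.1595, 0.0693]
eef_rot: [3.141, 0.0, 1.443]
force: [-2.5, 0.4, 8.4]
grip_width: 0.0185
grip_force: 60.6
```

Emit:
apply_moves(targets=[[-1, [0, 0, 0.0005], 0], [-1, [0, 0, 0], 0], [-1, [0, 0, 0], 0]])

```text
time_s: 15.35
ee_pos: [0.5441, -0.1595, 0.0692]
eef_rot: [3.141, 0.0, 1.443]
force: [-3.6, 0.0, 9.9]
grip_width: 0.0189
grip_force: 60.9
```

Emit:
apply_moves(targets=[[-1, [0, -0.0004, 0.0003], 0], [-1, [0, 0, 0], 0], [-1, [0, 0, 0], 0]])

```text
time_s: 15.65
ee_pos: [0.544, -0.1596, 0.0691]
eef_rot: [3.14, 0.0, 1.444]
force: [-2.8, 1.7, 10.4]
grip_width: 0.0184
grip_force: 60.9
```

Emit:
apply_moves(targets=[[-1, [0, -0.0004, 0.0004], 0], [-1, [0, 0, 0], 0], [-1, [0, 0, 0], 0], [-1, [0, 0, 0], 0]])

```text
time_s: 16.05
ee_pos: [0.5439, -0.1596, 0.069]
eef_rot: [3.139, 0.001, 1.443]
force: [-1.5, 0.2, 11.2]
grip_width: 0.0189
grip_force: 60.9
```

Emit:
apply_moves(targets=[[-1, [0, 0, 0], 0], [-1, [0, 0, 0], 0], [-1, [0, 0, 0], 0], [-1, [0, 0, 0], 0], [-1, [0, 0, 0], 0]])

```text
time_s: 16.55
ee_pos: [0.544, -0.1596, 0.069]
eef_rot: [3.139, 0.001, 1.443]
force: [-2.5, 1.8, 12.0]
grip_width: 0.0187
grip_force: 60.9
```

Emit:
apply_moves(targets=[[-1, [0, 0, 0], 0], [-1, [0, 0, 0], 0], [-1, [0, 0, 0], 0], [-1, [0, 0, 0], 0], [-1, [0, 0, 0], 0]])

```text
time_s: 17.05
ee_pos: [0.544, -0.1596, 0.069]
eef_rot: [3.139, 0.001, 1.443]
force: [-2.5, 0.8, 11.3]
grip_width: 0.0186
grip_force: 60.9
```

Emit:
apply_moves(targets=[[-1, [0, 0, 0], 0], [-1, [0, 0, 0], 0], [-1, [0, 0, 0], 0]])

```text
time_s: 17.35
ee_pos: [0.544, -0.1596, 0.069]
eef_rot: [3.139, 0.001, 1.443]
force: [-2.8, 1.3, 11.2]
grip_width: 0.0186
grip_force: 60.9
```

Emit:
apply_moves(targets=[[-1, [0, 0.0002, -0.0008], 0], [-1, [0, 0.0002, -0.0008], 0], [-1, [0, 0.0002, -0.0008], 0], [-1, [0, 0.0002, -0.001], 0], [-1, [0, 0, 0], 0]])

```text
time_s: 17.85
ee_pos: [0.5435, -0.1593, 0.0701]
eef_rot: [-3.141, 0.0, 1.443]
force: [-0.0, -1.0, -0.7]
grip_width: 0.0185
grip_force: 59.6
```

Emit:
apply_moves(targets=[[-1, [0, 0, -0.001], 0], [-1, [0, 0, -0.002], 0], [-1, [0, 0, 0], 0], [-1, [0, 0, 0], 0]])

```text
time_s: 18.25
ee_pos: [0.5435, -0.1593, 0.0735]
eef_rot: [-3.141, 0.0, 1.443]
force: [0.4, -2.1, -2.2]
grip_width: 0.0186
grip_force: 59.3
```

Emit:
apply_moves(targets=[[-1, [0, 0, -0.002], 0], [-1, [0, 0, -0.002], 0], [-1, [0, 0, 0], 0]])

```text
time_s: 18.55
ee_pos: [0.5437, -0.1593, 0.0779]
eef_rot: [3.141, -0.0, 1.443]
force: [0.1, -1.2, -1.6]
grip_width: 0.0183
grip_force: 59.3
```

Emit:
apply_moves(targets=[[-1, [0, 0, -0.003], 0], [-1, [0, 0, -0.003], 0], [-1, [0, 0, 0], 0], [-1, [0, 0, 0], 0]])

```text
time_s: 18.95
ee_pos: [0.5437, -0.1592, 0.0837]
eef_rot: [3.141, -0.0, 1.443]
force: [-0.7, -0.3, -1.3]
grip_width: 0.0185
grip_force: 59.3
```

Emit:
apply_moves(targets=[[-1, [0, 0, -0.003], 0], [-1, [0, 0, -0.004], 0], [-1, [0, 0, -0.004], 0], [-1, [0, 0, 0], 0], [-1, [0, 0, 0], 0]])

```text
time_s: 19.45
ee_pos: [0.5437, -0.1593, 0.0948]
eef_rot: [3.141, 0.0, 1.443]
force: [0.0, -0.8, -2.4]
grip_width: 0.0185
grip_force: 59.3
```

Emit:
apply_moves(targets=[[-1, [0, 0, -0.005], 0], [-1, [0, 0, -0.005], 0], [-1, [0, 0, -0.005], 0], [-1, [0, 0, -0.005], 0], [-1, [0, 0, 0], 0]])

```text
time_s: 19.95
ee_pos: [0.5443, -0.1596, 0.1157]
eef_rot: [3.14, 0.001, 1.443]
force: [-0.9, 0.1, -2.0]
grip_width: 0.0184
grip_force: 59.3
```

Emit:
apply_moves(targets=[[-1, [0, 0, -0.02], 0], [-1, [0, 0, -0.025], 0], [-1, [0, 0, 0], 0], [-1, [0, 0, 0], 0], [-1, [0, 0, 0], 0]])

```text
time_s: 20.45
ee_pos: [0.5427, -0.1589, 0.1579]
eef_rot: [-3.139, -0.001, 1.443]
force: [-0.5, 0.5, -2.6]
grip_width: 0.0184
grip_force: 59.4
```

```bash
python3 m.py | head -2
```

```text
[ 0.54262854 -0.15886863  0.15775171] [-3.13903086e+00 -7.94197414e-04  1.44336242e+00] [-0.63995975  0.31942149 -1.67262181]
ring [ 0.54364 -0.161    0.02837] 61 0.00012145932853854097 bore px [259.84 193.65]
```

Emit:
apply_moves(targets=[[-1, [0.02, -0.004, -0.016], 0], [-1, [0.04, -0.007, 0], 0], [-1, [0.04, -0.007, 0], 0], [-1, [0.04, -0.007, 0], 0], [-1, [0.04, -0.008, 0], 0]])

```text
time_s: 21.0
ee_pos: [0.5328, 0.0249, 0.1742]
eef_rot: [-3.14, -0.0, 1.443]
force: [0.8, -1.0, -2.1]
grip_width: 0.0188
grip_force: 59.4
```

Emit:
apply_moves(targets=[[-1, [0.04, -0.008, 0], 0], [-1, [0.04, -0.007, 0], 0], [-1, [0.04, -0.007, 0], 0], [-1, [0.016, -0.004, 0], 0], [-1, [0, 0, 0], 0]])

```text
time_s: 21.5
ee_pos: [0.5239, 0.1639, 0.174]
eef_rot: [-3.139, 0.0, 1.447]
force: [-0.7, -0.8, -1.3]
grip_width: 0.0188
grip_force: 59.4
```

Emit:
apply_moves(targets=[[-1, [0, 0, 0], 0], [-1, [0, 0, 0.014], 0], [-1, [0, 0, 0], 0], [-1, [0, 0, 0], 0], [-1, [0, 0, 0], 0]])

```text
time_s: 22.0
ee_pos: [0.5253, 0.161, 0.1614]
eef_rot: [-3.141, 0.0, 1.442]
force: [0.0, -0.2, -1.4]
grip_width: 0.0187
grip_force: 59.4
```

Run:
```python
from ov import *
T=pose();c=cam('wrist'); s=ctrl.state(); print(s['ee_pos'],s['eef_rot'],s['time_s'])
g=cv2.cvtColor(c['frame'],cv2.COLOR_RGB2GRAY)
o=np.array([200,150]); im=cv2.cvtColor(c['frame'],cv2.COLOR_RGB2BGR)[150:300,200:320]
S=4; raw=cv2.convertScaleAbs(cv2.resize(im,None,fx=S,fy=S,interpolation=cv2.INTER_CUBIC),alpha=2.2); big=raw.copy()
t=np.linspace(0,2*np.pi,60)
cu=np.array([proj(c,[.5245+.0075*np.cos(k),.162+.0075*np.sin(k),.05]) for k in t]); print('hole pred',cu.mean(0))
cv2.polylines(big,[np.int32((cu-o+.5)*S)],True,(0,0,255),1)
for cu in model(c,T,[-.0007,.0001,.017,.025,0]): cv2.polylines(big,[np.int32((cu-o+.5)*S)],True,(0,255,0),1)
cv2.imwrite('pics/ov3.png',cv2.resize(np.hstack([raw,big]),(800,500)))
# dark hole blob
p=proj(c,[.5245,.162,.05]).astype(int); w=cv2.GaussianBlur(g,(0,0),1)[p[1]-14:p[1]+10,p[0]-14:p[0]+15]
m=(w<w.min()+12); ys,xs=np.nonzero(m); print(w.min(),m.sum(),xs.mean()+p[0]-14,ys.mean()+p[1]-14,xs.min()+p[0]-14,xs.max()+p[0]-14,ys.min()+p[1]-14,ys.max()+p[1]-14)
```

```text
[0.52548031 0.16114451 0.16164387] [ 3.14135609e+00 -4.98633002e-05  1.44255497e+00] 22.05
hole pred [257.52439729 191.51002922]
15 153 257.0261437908497 192.0653594771242 250 264 186 198
```

View pics/ov3.png

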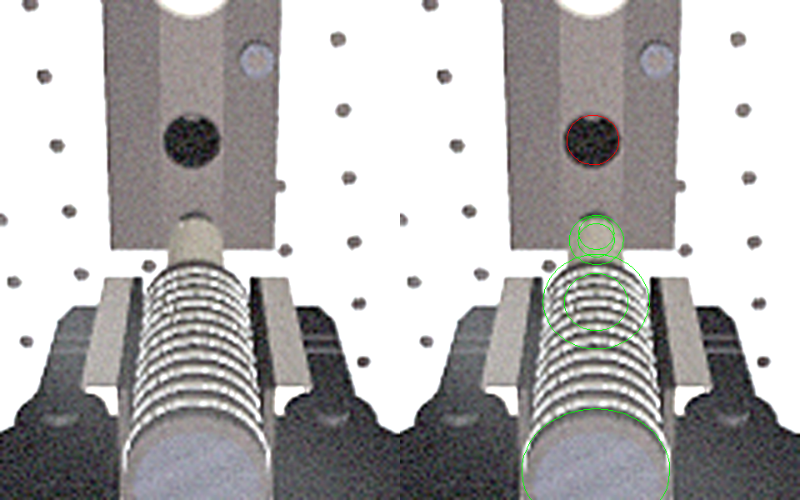

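Emit:
apply_moves(targets=[[-1, [0.0015, -0.0013, 0.02], 0], [-1, [0, 0, 0.018], 0], [-1, [0, 0, 0.007], 0], [-1, [0, 0, 0], 0], [-1, [0, 0, 0], 0]])

```text
time_s: 22.55
ee_pos: [0.5247, 0.1633, 0.1173]
eef_rot: [3.141, -0.0, 1.443]
force: [-0.6, 0.3, -0.8]
grip_width: 0.0186
grip_force: 59.4
```

Emit:
apply_moves(targets=[[-1, [0, 0, 0], 0], [-1, [0, 0, 0.005], 0], [-1, [0, 0, 0.005], 0], [-1, [0, 0, 0], 0], [-1, [0, 0, 0], 0]])

```text
time_s: 23.05
ee_pos: [0.5239, 0.1632, 0.1062]
eef_rot: [-3.141, 0.0, 1.443]
force: [-0.7, 0.0, -1.7]
grip_width: 0.0188
grip_force: 59.4
```

Emit:
apply_moves(targets=[[-1, [0, 0, 0.003], 0], [-1, [0, 0, 0.003], 0], [-1, [0, 0, 0], 0], [-1, [0, 0, 0], 0]])

```text
time_s: 23.45
ee_pos: [0.524, 0.1633, 0.1003]
eef_rot: [-3.141, 0.0, 1.443]
force: [0.5, 0.6, -2.1]
grip_width: 0.0186
grip_force: 59.4
```

Emit:
apply_moves(targets=[[-1, [-0.0005, 0.0003, 0], 0], [-1, [0, 0, 0.003], 0], [-1, [0, 0, 0.003], 0], [-1, [0, 0, 0], 0], [-1, [0, 0, 0], 0]])

```text
time_s: 23.95
ee_pos: [0.5242, 0.1627, 0.0943]
eef_rot: [-3.141, 0.0, 1.443]
force: [0.1, 1.0, -1.4]
grip_width: 0.0182
grip_force: 59.4
```

Emit:
apply_moves(targets=[[-1, [0, 0, 0.003], 0], [-1, [0, 0, 0.003], 0], [-1, [0, 0, 0], 0], [-1, [0, 0, 0], 0]])

```text
time_s: 24.35
ee_pos: [0.5242, 0.1627, 0.0883]
eef_rot: [-3.141, 0.0, 1.443]
force: [1.3, 0.7, -1.5]
grip_width: 0.0188
grip_force: 59.4
```

Emit:
apply_moves(targets=[[-1, [0, 0, 0.004], 0], [-1, [0, 0, 0.004], 0], [-1, [0, 0, 0.002], 0], [-1, [0, 0, 0], 0], [-1, [0, 0, 0], 0]])

```text
time_s: 24.85
ee_pos: [0.5243, 0.1628, 0.0784]
eef_rot: [-3.141, 0.0, 1.443]
force: [0.9, -0.3, -1.4]
grip_width: 0.0189
grip_force: 59.4
```

Emit:
apply_moves(targets=[[-1, [0, 0, 0.004], 0], [-1, [0, 0, 0.004], 0], [-1, [0, 0, 0.001], 0], [-1, [0, 0, 0], 0], [-1, [0, 0, 0], 0]])

```text
time_s: 25.35
ee_pos: [0.5244, 0.1627, 0.0695]
eef_rot: [-3.142, 0.0, 1.443]
force: [0.2, 0.0, -0.4]
grip_width: 0.0187
grip_force: 59.4
```

Emit:
apply_moves(targets=[[-1, [0, 0, 0.001], 0], [-1, [0, 0, 0], 0], [-1, [0, 0, 0], 0]])

```text
time_s: 25.65
ee_pos: [0.5244, 0.1627, 0.0685]
eef_rot: [3.142, -0.0, 1.443]
force: [0.1, 0.5, -1.5]
grip_width: 0.0187
grip_force: 59.4
```

Emit:
apply_moves(targets=[[-1, [0, 0, 0.0005], 0], [-1, [0, 0, 0], 0], [-1, [0, 0, 0], 0]])

```text
time_s: 25.95
ee_pos: [0.5244, 0.1627, 0.068]
eef_rot: [3.142, -0.0, 1.443]
force: [-0.1, 0.5, -2.6]
grip_width: 0.0184
grip_force: 59.4
```

Emit:
apply_moves(targets=[[-1, [0, 0, 0.0005], 0], [-1, [0, 0, 0.0005], 0], [-1, [0, 0, 0], 0], [-1, [0, 0, 0], 0]])

```text
time_s: 26.35
ee_pos: [0.5244, 0.1627, 0.067]
eef_rot: [-3.142, 0.0, 1.443]
force: [0.8, -0.5, -1.9]
grip_width: 0.0188
grip_force: 59.4
```

Emit:
apply_moves(targets=[[-1, [0, 0, 0.0005], 0], [-1, [0, 0, 0], 0], [-1, [0, 0, 0], 0]])

```text
time_s: 26.65
ee_pos: [0.5243, 0.1628, 0.0665]
eef_rot: [-3.142, 0.0, 1.443]
force: [0.8, -0.2, -0.9]
grip_width: 0.0185
grip_force: 59.4
```

Emit:
apply_moves(targets=[[-1, [0, 0, 0.0004], 0], [-1, [0, 0, 0], 0], [-1, [0, 0, 0], 0]])

```text
time_s: 26.95
ee_pos: [0.5244, 0.1628, 0.0662]
eef_rot: [3.142, -0.0, 1.443]
force: [-0.2, -0.7, -1.2]
grip_width: 0.0183
grip_force: 59.4
```

Emit:
apply_moves(targets=[[-0.4, [0, 0, 0], 0], [-0.3, [0, 0, 0], 0], [0.2, [0, 0, 0], 0], [1, [0, 0, 0], 0], [1, [0, 0, 0], 0]])

```text
time_s: 27.45
ee_pos: [0.5244, 0.1628, 0.0662]
eef_rot: [3.141, -0.0, 1.443]
force: [0.7, -0.5, 0.2]
grip_width: 0.0722
grip_force: 0.0
```

Emit:
apply_moves(targets=[[1, [0, 0, 0], 0], [1, [0, 0, 0], 0], [1, [0, 0, 0], 0], [1, [0, 0, 0], 0]])

```text
time_s: 27.85
ee_pos: [0.5244, 0.1627, 0.0661]
eef_rot: [3.142, 0.0, 1.443]
force: [-0.5, -0.0, 0.0]
grip_width: 0.0853
grip_force: 0.0
```

Emit:
apply_moves(targets=[[1, [0, 0, -0.015], 0], [1, [0, 0, -0.02], 0], [1, [0, 0, -0.03], 0], [1, [0, 0, 0], 0], [1, [0, 0, 0], 0]])

```text
time_s: 28.35
ee_pos: [0.5254, 0.1629, 0.133]
eef_rot: [3.139, -0.001, 1.443]
force: [0.1, 0.7, -0.5]
grip_width: 0.0853
grip_force: 0.0
```

Run:
```python
from ov import *
c=cam('wrist'); s=ctrl.state(); print(s['ee_pos'],s['eef_rot'],s['force'])
for r in ctrl.masks_of(c,'punch')[:1]: print(r['bbox'],r['confidence'])
T=pose(); S=np.linalg.inv(T)@[.5246,.1622,.05,1]
for cu in model(c,T,[*S[:3],0,0])[:2]: print(cu.min(0).round(1),cu.max(0).round(1))
g=cv2.cvtColor(c['frame'],cv2.COLOR_RGB2GRAY); print([(r,int(g[r,255:262].mean())) for r in range(186,250)])
for n,k in [('scene','punch'),('scene','guide')]:
    q=cam(n)
    for r in ctrl.landmark_of(q,k)[:1]: print(k,r)
```

```text
[0.52440771 0.16274891 0.13158911] [ 3.14096615e+00 -1.59574254e-04  1.44342494e+00] [-1.06151613 -0.97634577  0.38906555]
[244.1, 193.5, 273.1, 245.0] 0.97
[242.6 215.8] [271.7 242.3]
[245.7 192.7] [268.8 214.4]
[(186, 64), (187, 62), (188, 64), (189, 63), (190, 64), (191, 65), (192, 64), (193, 58), (194, 47), (195, 63), (196, 87), (197, 69), (198, 76), (199, 83), (200, 60), (201, 82), (202, 69), (203, 74), (204, 78), (205, 67), (206, 76), (207, 68), (208, 83), (209, 69), (210, 83), (211, 65), (212, 78), (213, 61), (214, 82), (215, 52), (216, 46), (217, 61), (218, 64), (219, 62), (220, 67), (221, 66), (222, 64), (223, 68), (224, 67), (225, 68), (226, 67), (227, 66), (228, 66), (229, 66), (230, 66), (231, 66), (232, 67), (233, 68), (234, 68), (235, 65), (236, 67), (237, 66), (238, 68), (239, 67), (240, 63), (241, 76), (242, 125), (243, 156), (244, 150), (245, 149), (246, 150), (247, 149), (248, 150), (249, 150)]
punch {'pixel': [317.8, 171.4], 'confidence': 0.71}
guide {'pixel': [195.5, 223.4], 'confidence': 0.91}
```

Punch is seated upright in its hole (shoulder edge row ~194 and disc 216–242, as predicted and as in the first look), and the guide is where it was. Handing in.

```bash
python3 -c "
from rig import ctrl
print(ctrl.sign_off())"
```

```text
the job is handed in; nothing more can be done
None
```

The job is handed in: the punch went through the guide bore, pressed the plate with about 13 N for over a second, came out with the ring unmoved in the camera check, and now stands back in its hole in the stand.

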